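# Seat and lock the camera adapter on a microscope head

## Task

The black camera adapter stands loose on the spring of the camera port, on top of the white microscope head, and is turned off its mark. Turn it until its red line lines up with the port's red mark and its key finds the notch, press it gently down until it is fully home, and hold it there, so that the barrel stays on its mark, while you turn its knurled steel lock ring clockwise all the way to the stop, without forcing it. Then let go, with everything else on the bench left where it is.

Things in the scene. Friction and masses are not known exactly. Their poses are not given: they have to be found in the camera images.
- ring_center (a point): centre of the adapter's knurled steel lock ring, half-way up; the place to grip. Ring 56 mm across, 18 mm high, axis vertical on the port axis; it rises and sinks with the adapter (height = port_seat + joint barrel_lift). Below it the port's tower is only 41 mm across for 36 mm, so fingertips may reach below the ring; above it the barrel, 36 mm across, stands up 44 mm
- ring_mark (a point): white mark on the ring's upper face, 22 mm from the axis, 9 mm above ring_center. Three lugs inside the ring pass down through the collar's slots only with the barrel on its mark and the ring within about 0.1 rad of open; home, clockwise turning takes them under the collar's tabs (0.6 mm play), whose slight ramp keeps the adapter down
- lock_ring (a joint): turn of the lock ring on the barrel, rad, growing clockwise seen from above: 0 = open, at a stop on the barrel; locked = hard stop on the collar at about 1.0 (0.95 to 1.05). Starts 0 to 0.3. It drags on the barrel with about 0.06 N m, so a barrel not held on its key is carried round with the ring, either way
- barrel (a joint): turn of the adapter's barrel on the port, rad: 0 = red line on the port's red mark; positive = clockwise of it seen from above. Starts 0.3 to 0.9. Turns easily (0.015 N m) while up; pressed lightly, a 6 mm wide key under its rim slides on the collar's rim until it drops into an 8 mm wide notch at 0 (play 0.05 rad either way), which then keeps it from turning
- barrel_lift (a joint): height of ring_center above port_seat, m: about 0.0075 = free on its spring (0.8 N/mm); it springs up if let go before it is locked. HOME IS NOT MEASURED: the seat collar is set differently on each head, so home lies at 0 to -0.008 (held there by 6 to 12.5 N) and must be felt. The key meets the rim 6.8 mm above home; the lugs of a ring not open meet the tabs 5.5 mm above home
- barrel_top (a point): centre of the lens ring on top of the black barrel, 53.5 mm above ring_center; its x axis points along the red line
- barrel_mark (a point): outer end of the red line on the barrel's top face, 16 mm from the axis (the line goes on down the barrel's side)
- port_mark (a point): red mark on the black flange at the foot of the camera port, 31 mm from the port axis, 46 mm below the seat
- port_seat (a point): point on the vertical port axis, 168 mm above the bench; its x axis points to the port's red mark. ring_center comes 0 to 8 mm below it when the adapter is home. The port is fixed on the head, the head on the bench. The white head is 136 x 124 mm, its top 53 mm below this point; its two black eyepieces stick out on the side of this x axis, lower than this point
- foot: the adapter's steel seat face, 26 mm across, under the barrel, hidden by the ring; origin at ring_center. Home, it stands on the collar's seat, which may bear up to 30 N beyond what the spring takes
- lugs: the ring's three brass lugs, hidden inside it, 22 mm from the axis; origin at ring_center. They bear up to 50 N on tabs and stop together; at the stop 0.5 N m of twist loads them with 23 N
- camera: bystander: bare blue camera, 44 x 44 x 52 mm, standing beside the head; origin under its centre
- dust_cap: bystander: black dust cap, 34 mm across, 10 mm high, lying near the head; origin under its centre
- spare_adapter: bystander, a look-alike not to be used: bright aluminium spare adapter with a black knurled ring (53 mm across), 70 mm high, standing on the bench near the head; origin under its centre
- eyepiece: bystander: black eyepiece, 43 mm across, 60 mm high; origin under its centre
- objective_can: bystander: black canister with a yellow screw lid, 38 mm across, 58 mm high; origin under its centre
- oil_bottle: bystander: small amber bottle, 30 mm across, 66 mm high; origin under its centre
- slide_box: bystander: blue slide box, 60 x 84 x 30 mm; origin under its centre

How it is judged:
On the way, in this order (a step that is already met when the one before it is completed fails the run):
1. the barrel is on its mark and pressed home on its seat while the lock ring is still open (value of joint barrel between -0.09 and 0.09 rad and value of joint barrel_lift below 0.0025 m and contact force between foot and anything else above 1 N and value of joint lock_ring below 0.45 rad), for 0.1 s.
2. the lock ring is turned clockwise to its stop with the barrel still down and on its mark (value of joint barrel between -0.09 and 0.09 rad and value of joint barrel_lift below 0.0025 m and value of joint lock_ring above 0.9 rad), for 0.2 s.
At the end, for the whole second after the job is handed in: the adapter is locked down (no more than 2.5 mm above port_seat, where only the lock can keep it against its spring), its red line within 5 degrees (0.09 rad) of the port's mark, the lock ring turned to its stop (joint above 0.90 rad), and the robot has let go (all of step 2); the robot touches nothing.
It fails at once if the barrel is pressed too hard on its seat (more than 30 N) (contact force between foot and anything else above 30 N).
It fails at once if the lock ring is forced (its lugs bear more than 50 N) (contact force between lugs and anything else above 50 N).
It fails at once if a bystander is moved more than 20 mm (distance of any of camera, dust_cap, spare_adapter, eyepiece, objective_can, oil_bottle, slide_box from where it was at the start of the episode above 0.02 m).
It also fails if it takes over 72 s, if anything falls off the work surface, if the arm or the gripper's body presses on something with over 40 N, if the wrist force passes 120 N, or if a joint passes its speed limit or range.

## Robot

A 7-joint arm with a two-finger parallel gripper is mounted at the origin on the work surface. World frame = base frame: x ahead of the robot, y to its left, z up, the work surface at z = 0. Lengths are in m, angles in rad, forces in N, time in s.
With the tool pointing down it reaches from about 0.35 to 0.9 m from the base axis. Payload 7.2 kg.
Tool frame: the origin (TCP) lies at the centre of the arm's flange, where the gripper is bolted on; the fingertips stand manip.tips_ahead ahead of it and the grasp point (between the pads) lies 163 mm ahead of it (manip.tips_ahead is the distance from the TCP to the fingertips, in m); z points along the fingers, y is the line along which they close (so a half turn about z gives the same grasp; the last joint's range is limited). The gripper opens to 88 mm and grips with 3 to 60 N. Pads are 20 mm wide; open, the fingers measure 115 mm over their backs; the gripper's body (75 mm by 178 mm) begins 61 mm behind the grasp point.
Start: joints at [1.198, 0.411, -0.013, 1.596, 0.006, 1.134, -0.082], TCP at [0.188, -0.596, 0.405] pointing down, gripper open.
Joint ranges: [-2.95, 2.95], [-0.29, 1.99], [-1.47, 1.44], [0.14, 2.54], [-1.03, 4.17], [0.13, 1.85], [-2.86, 2.86]. Speed limits (rad/s): [2.39, 2.39, 3.01, 3.01, 3.14, 3.14, 3.14].

## Interface

Orientations are given as a unit quaternion [w, x, y, z].
In Python, from station import manip gives the robot as it stands.
- The arm moves only by the tool arm_command, never from a script. Its argument "increments" is one flat list of numbers, 5 for each row, row after row: the shift along the tool's x, y, z in m, then the turn about the tool's z in rad, then the opening, from -1 (shut) to 1 (fully open). A call has 1 to 8 rows; each row is the pose to reach, as a shift and turn from the pose commanded when the call began, along the tool's axes at that moment; what a row does not reach only later rows make up. A row lasts 1/12 s, in which the tool goes at most 41.7 mm and 7.16 degrees, less where a joint would pass 70% of its speed; a pose out of reach is approached as far as the arm can. A call with a gripper value outside its range is refused whole. The fingers move at their own pace and stop on an object; "newtons" is the grip in N (left out, the last holds). Time passes only in rows, so rows that repeat a pose let the fingers close. It gives the time, the measured TCP pose, the force, the opening and the grip force at its end, in the units of the state.
- manip.observe(): the state, without advancing time (a new reading comes with each control period).
- manip.capture(name): name is "scene" or "top" or "wrist"; returns (picture, depth): 400x640x3 uint8, red, green, blue; 400x640 float32, m along the optical axis (not along the pixel's ray), 0 where there is no reading.
- manip.camera_info(name): a dict with "fx", "fy", "cx", "cy" (pixels), "world_to_cam" (4x4, takes a point from world to camera coordinates). Camera axes: x right, y down, z forward; pixel columns grow to the right and rows downward; lengths in m; the calibration is good to about 2 mm. A picture is of the moment at which its call begins: read the wrist's pose just before it. camera_info takes no time and is no camera call; for the wrist camera it gives the pose at the moment of the call.
- manip.hand_in(): hands the job in; it is judged then, once.
The state is a dict: "time_s": time; "joint_pos": joint angles; "dq": joint speeds; "effort": joint torques, N m; "ee_pos": TCP position; "orientation": TCP orientation; "wrist_force": force on the tool from outside, world axes, zero at the start; "moment": the same for the moment, N m; "gripper_width": finger opening in m; "grip_force": force on a finger pad.
Only numpy, scipy, OpenCV 4.12 (cv2) and the standard library are available. Lean on these libraries where they do the work, as an engineer would, in place of code of your own. Each camera call takes 0.05 s, during which the arm holds its last target. There are 200 camera calls.

## Working session

There is one attempt and no reset: what is moved stays moved. The work goes in short steps, Python scripts to look and compute and a tool call to move; the robot and the scene stay as the last step left them, time stands still between calls to the robot, and variables do not carry over. Pictures are saved under pics/ and viewed, at most 10 in all, crops included, and the job is handed in when it is done.

Besides the shell and the picture viewer there is one more tool, called by a JSON object that holds its "fn" and its "kwargs". arm_command: Moves the arm, as the interface text tells. Its arguments: {"type":"object","properties":{"increments":{"type":"array"},"newtons":{"type":"number"}},"required":["increments"]}

```bash
mkdir -p pics
cat > h.py <<'E'
import numpy as np, cv2
from station import manip
def save(n,name):
    p,d=manip.capture(n); cv2.imwrite('pics/'+name+'.png',p[:,:,::-1]); np.save('pics/'+name+'.npy',d); return p,d
def ray_plane(ci,u,v,z):
    T=np.linalg.inv(ci['world_to_cam']); r=T[:3,:3]@np.array([(u-ci['cx'])/ci['fx'],(v-ci['cy'])/ci['fy'],1]); o=T[:3,3]
    return o+r*(z-o[2])/r[2]
E
python3 - <<'E'
from h import *
a,_=save('top','top1'); b,_=save('scene','sc1')
cv2.imwrite('pics/both.png',cv2.resize(np.vstack([a,b])[:,:,::-1],(480,600)))
s=manip.observe(); print(s, manip.tips_ahead)
for n in('top','scene'):print(manip.camera_info(n))
E
```

```text
{'time_s': 0.1, 'joint_pos': array([ 1.1978251 ,  0.41184627, -0.01270385,  1.59693964,  0.00559261,
        1.13431353, -0.08218661]), 'dq': array([-0.00116763, -0.00126434, -0.00067561, -0.00134669,  0.00166715,
        0.00176083, -0.00060953]), 'effort': array([ 2.07071687e-03, -5.89102113e+01,  6.43435344e-01, -2.91711724e+01,
       -5.38502424e-02,  1.45823942e-02,  8.27347526e-05]), 'ee_pos': array([ 0.18746909, -0.59602577,  0.40388508]), 'orientation': array([-7.17801577e-04,  9.88409456e-01,  1.51809769e-01, -1.61015176e-04]), 'wrist_force': array([ 0.01206707, -0.29988336,  0.04248355]), 'moment': array([ 0.01272006, -0.04183591,  0.08643   ]), 'grip_force': 0.0, 'gripper_width': 0.08803765198026547} 0.182
{'fx': 380.6631113815759, 'fy': 380.6631113815759, 'cx': 317.7537366228823, 'cy': 199.60918731673533, 'world_to_cam': array([[-0.0096323 , -0.99995258,  0.00143295,  0.01186615],
       [-0.98033064,  0.00916077, -0.19714947,  0.52893807],
       [ 0.19712699, -0.00330377, -0.9803724 ,  0.99007656],
       [ 0.        ,  0.        ,  0.        ,  1.        ]])}
{'fx': 379.15276754156463, 'fy': 379.15276754156463, 'cx': 315.4203371254311, 'cy': 194.149902227679, 'world_to_cam': array([[ 0.52265955,  0.85253364,  0.00365901, -0.26639777],
       [ 0.62954094, -0.383049  , -0.675982  , -0.23656982],
       [-0.57489581,  0.35561195, -0.73690905,  1.39141595],
       [ 0.        ,  0.        ,  0.        ,  1.        ]])}
```

View pics/top1.png

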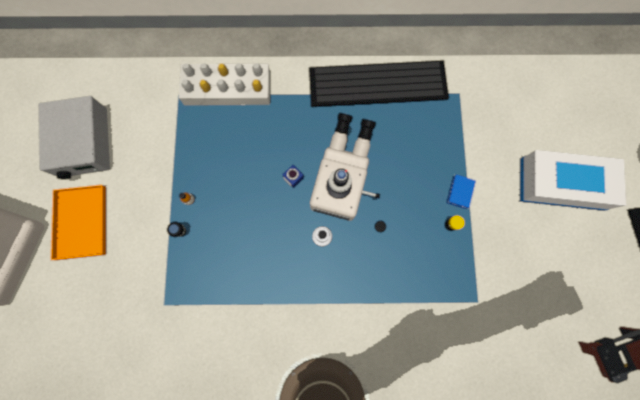

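View pics/sc1.png

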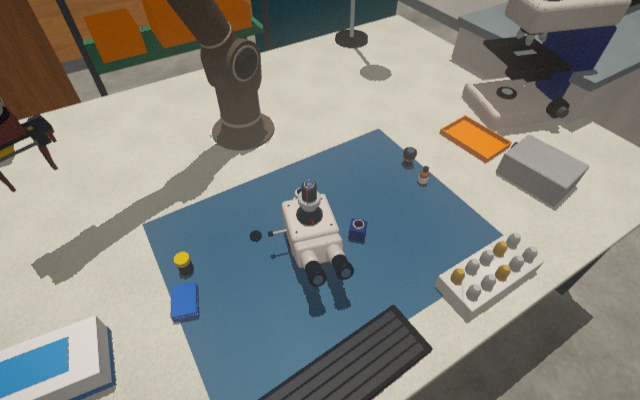

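Top view: white head at about (341,183), port and barrel at about (341,177), eyepieces pointing up (+x) at (344,122) and (366,128). Bystanders are the camera (292,176), spare adapter (322,236), cap (380,226), and a lever at (372,195). In the scene view the barrel is at (309,188). I'll measure the red marks next.

Run:
```python
from h import *
a=cv2.imread('pics/top1.png'); b=cv2.imread('pics/sc1.png')
cs=[cv2.resize(a[140:220,300:400],(500,400),interpolation=cv2.INTER_NEAREST),cv2.resize(b[170:240,265:352],(497,400),interpolation=cv2.INTER_NEAREST)]
cv2.imwrite('pics/c1.png',cv2.resize(np.hstack(cs),(798,320)))
for im,n,f in((a,'top','top1'),(b,'scene','sc1')):
    d=np.load(f'pics/{f}.npy'); ci=manip.camera_info(n); T=np.linalg.inv(ci['world_to_cam'])
    x=im.astype(int); m=(x[:,:,2]>x[:,:,1]+30)&(x[:,:,2]>x[:,:,0]+30)
    for v,u in zip(*np.where(m)):
        if (n=='top' and 300<u<400 and 140<v<220) or (n=='scene' and 265<u<352 and 165<v<245):
            z=d[v,u]; p=T@[(u-ci['cx'])/ci['fx']*z,(v-ci['cy'])/ci['fy']*z,z,1]; print(n,u,v,im[v,u],p[:3].round(3))
ci=manip.camera_info('top'); print(ray_plane(ci,341,174,.229)); print(manip.camera_info('wrist'))
```

```text
top 346 169 [158 173 208] [ 0.598 -0.068  0.114]
top 345 170 [ 95 100 176] [ 0.564 -0.056  0.225]
top 346 170 [114 125 205] [ 0.564 -0.059  0.225]
top 347 170 [159 174 216] [ 0.595 -0.07   0.112]
top 345 171 [116 111 175] [ 0.562 -0.056  0.224]
top 346 171 [100 103 178] [ 0.561 -0.059  0.224]
top 347 171 [134 147 182] [ 0.561 -0.061  0.224]
scene 307 188 [ 89  92 145] [ 0.563 -0.056  0.227]
scene 306 189 [ 65  63 125] [ 0.563 -0.059  0.226]
scene 307 189 [ 58  56 187] [ 0.565 -0.057  0.226]
scene 306 190 [ 59  54 126] [ 0.566 -0.061  0.226]
scene 307 190 [ 52  53 171] [ 0.566 -0.058  0.225]
scene 306 191 [ 53  55 105] [ 0.564 -0.06   0.221]
scene 307 191 [ 56  55 110] [ 0.566 -0.058  0.221]
scene 306 192 [58 59 93] [ 0.567 -0.062  0.22 ]
scene 307 192 [ 53  53 122] [ 0.567 -0.059  0.219]
scene 306 193 [49 52 89] [ 0.564 -0.06   0.213]
scene 307 193 [ 55  56 123] [ 0.566 -0.058  0.214]
scene 306 194 [54 53 91] [ 0.567 -0.062  0.213]
scene 307 194 [ 54  52 124] [ 0.568 -0.06   0.213]
scene 306 195 [53 56 92] [ 0.567 -0.062  0.21 ]
scene 307 195 [ 49  51 123] [ 0.567 -0.059  0.209]
scen
[... 689 characters left out ...]
scene 312 221 [ 50  45 127] [ 0.58  -0.054  0.122]
scene 313 221 [51 50 84] [ 0.581 -0.051  0.121]
scene 312 222 [ 47  43 126] [ 0.584 -0.056  0.123]
scene 313 222 [49 45 99] [ 0.586 -0.054  0.124]
scene 312 223 [ 53  50 110] [ 0.587 -0.058  0.123]
scene 313 223 [ 48  48 107] [ 0.588 -0.055  0.122]
[ 0.55309263 -0.04655481  0.229     ]
{'fx': 289.6870298749417, 'fy': 289.6870298749417, 'cx': 318.5019623443212, 'cy': 200.3940076993617, 'world_to_cam': array([[ 0.3003187 , -0.95383638, -0.00219994, -0.62442494],
       [-0.91226027, -0.28790032,  0.29136677, -0.03577008],
       [-0.27854959, -0.08549597, -0.95660889,  0.39221867],
       [ 0.        ,  0.        ,  0.        ,  1.        ]])}
```

View pics/c1.png

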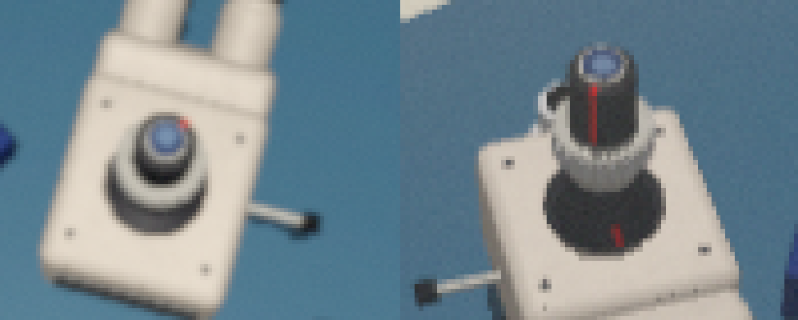

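The barrel's line is at about −42° about an axis near (0.552,−0.048), and the port mark is at about −13°, so barrel ≈ 0.5 rad. Now I'll raise the arm and move over the port.

{"fn": "arm_command", "kwargs": {"increments": [0.02, -0.016, -0.03, 0, 1, 0.05, -0.04, -0.06, 0, 1, 0.08, -0.065, -0.08, 0, 1, 0.11, -0.09, -0.08, 0, 1, 0.14, -0.115, -0.08, 0, 1, 0.17, -0.14, -0.08, 0, 1, 0.2, -0.165, -0.08, 0, 1, 0.23, -0.19, -0.08, 0, 1]}}

```text
time_s: 0.77
ee_pos: [0.3505, -0.3439, 0.4846]
orientation: [0.0, 0.988, 0.152, -0.0]
wrist_force: [0.5, -0.9, -0.1]
gripper_width: 0.0881
grip_force: 0.0
```

{"fn": "arm_command", "kwargs": {"increments": [0.03, -0.025, 0, 0, 1, 0.06, -0.05, 0, 0, 1, 0.09, -0.075, 0, 0, 1, 0.12, -0.1, 0, 0, 1, 0.15, -0.125, 0, 0, 1, 0.18, -0.15, 0, 0, 1, 0.21, -0.175, 0, 0, 1, 0.24, -0.2, 0, 0, 1]}}

```text
time_s: 1.43
ee_pos: [0.5194, -0.0814, 0.4845]
orientation: [0.0, 0.988, 0.152, -0.0]
wrist_force: [1.2, -0.4, -0.3]
gripper_width: 0.0882
grip_force: 0.0
```

{"fn": "arm_command", "kwargs": {"increments": [0.02, -0.012, 0, 0.11, 1, 0.04, -0.025, 0, 0.22, 1, 0.04, -0.025, 0, 0.33, 1, 0.04, -0.025, 0, 0.44, 1, 0.04, -0.025, 0, 0.55, 1, 0.04, -0.025, 0, 0.66, 1, 0.04, -0.025, 0, 0.77, 1, 0.04, -0.025, 0, 0.88, 1]}}

```text
time_s: 2.1
ee_pos: [0.5494, -0.0472, 0.4842]
orientation: [0.0, 0.958, -0.286, -0.0]
wrist_force: [0.3, 0.5, -1.2]
gripper_width: 0.0878
grip_force: 0.0
```

{"fn": "arm_command", "kwargs": {"increments": [0, 0, 0, 0, 1, 0, 0, 0, 0, 1]}}

```text
time_s: 2.27
ee_pos: [0.5494, -0.0472, 0.4844]
orientation: [0.0, 0.959, -0.282, -0.0]
wrist_force: [-0.3, -0.6, -0.5]
gripper_width: 0.088
grip_force: 0.0
```

Run:
```python
from h import *
s=manip.observe(); ci=manip.camera_info('wrist')
a,d=save('wrist','w1'); np.save('pics/w1ci.npy',ci,allow_pickle=True)
print(s['time_s'],s['ee_pos'],s['orientation'],s['joint_pos'])
```

```text
2.2667 [ 0.5494222  -0.0471755   0.48436252] [ 1.18359470e-04  9.59432443e-01 -2.81938468e-01 -2.70546469e-04] [ 0.26151807  0.24797806 -0.32451447  1.6469788   0.0823179   1.26067124
 -2.2213672 ]
```

View pics/w1.png

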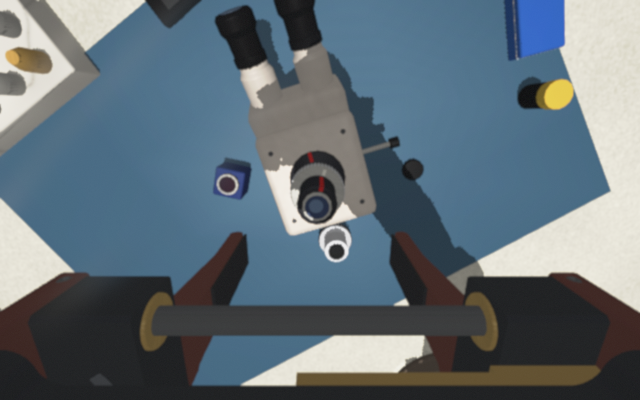

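The wrist view shows the barrel lens at (316,207), the barrel's red line at (323,183) and the port mark at (311,157). Next I'll measure these accurately.

Run:
```python
from h import *
im=cv2.imread('pics/w1.png').astype(int); ci=np.load('pics/w1ci.npy',allow_pickle=True).item()
m=((im[:,:,2]>im[:,:,1]+35)&(im[:,:,2]>im[:,:,0]+35)).astype(np.uint8); m[:140]=0;m[225:]=0;m[:,:285]=0;m[:,350:]=0
n,l,st,c=cv2.connectedComponentsWithStats(m)
for i in range(1,n):
    vs,us=np.where(l==i); print(c[i].round(1),st[i,4]); 
    if st[i,4]>3:
        z=.229 if c[i][1]>175 else .122
        for k in(vs.argmin(),vs.argmax()): print('  end',us[k],vs[k],ray_plane(ci,us[k],vs[k],z))
        print('  cen',ray_plane(ci,*c[i],z))
b=((im[:,:,0]>im[:,:,2]+15)).astype(np.uint8); b[:190]=0;b[225:]=0;b[:,:300]=0;b[:,335:]=0
n,l,st,c=cv2.connectedComponentsWithStats(b); i=1+st[1:,4].argmax(); print('lens',c[i],st[i],ray_plane(ci,*c[i],.229))
a=cv2.imread('pics/w1.png')[140:230,270:365]; cv2.imwrite('pics/w1c.png',cv2.resize(a,None,fx=6,fy=6,interpolation=cv2.INTER_CUBIC))
```

```text
[310.2 157.2] 47
  end 309 152 [ 0.58511169 -0.05707984  0.122     ]
  end 310 162 [ 0.57458145 -0.0515875   0.122     ]
  cen [ 0.57920664 -0.05491883  0.122     ]
[320.9 184.1] 75
  end 319 177 [ 0.57332126 -0.06336035  0.229     ]
  end 319 191 [ 0.56319435 -0.05685603  0.229     ]
  cen [ 0.56734426 -0.06137705  0.229     ]
lens [316.57105263 206.80263158] [306 197  22  21 380] [ 0.55252629 -0.04753139  0.229     ]
```

View pics/w1c.png

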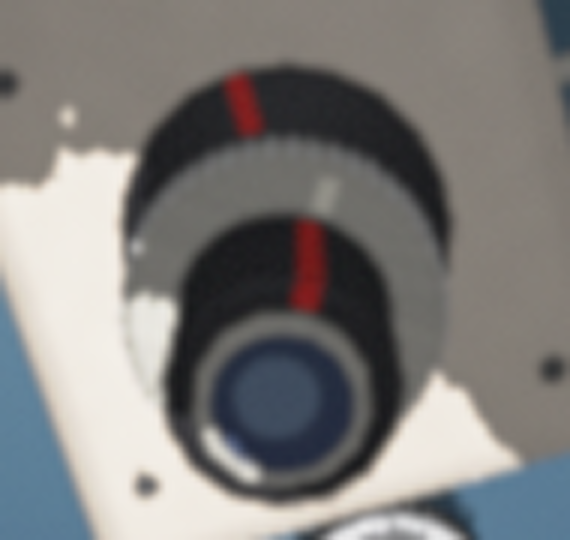

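The barrel axis is at about (0.5525,−0.0475). The barrel line is at −0.78 rad and the port mark at about −0.27, so barrel ≈ +0.5. I'll centre and descend over the ring.

{"fn": "arm_command", "kwargs": {"increments": [0.003, -0.001, 0, 0, 1, 0.003, -0.001, 0.03, 0, 1, 0.003, -0.001, 0.06, 0, 1, 0.003, -0.001, 0.085, 0, 1, 0.003, -0.001, 0.105, 0, 1, 0.003, -0.001, 0.125, 0, 1, 0.003, -0.001, 0.14, 0, 1, 0.003, -0.001, 0.144, 0, 1]}}

```text
time_s: 2.98
ee_pos: [0.552, -0.0483, 0.338]
orientation: [0.0, 0.959, -0.283, -0.002]
wrist_force: [-1.1, 0.9, -0.3]
gripper_width: 0.0877
grip_force: 0.0
```

{"fn": "arm_command", "kwargs": {"increments": [0, 0, 0, 0, 1, 0, 0, 0, 0, 1]}}

```text
time_s: 3.15
ee_pos: [0.5529, -0.0481, 0.3412]
orientation: [-0.0, 0.959, -0.283, 0.0]
wrist_force: [0.8, -1.0, 0.1]
gripper_width: 0.0878
grip_force: 0.0
```

Run:
```python
from h import *
s=manip.observe(); a,d=save('wrist','w2'); print({k:s[k] for k in('time_s','ee_pos','wrist_force','moment')})
```

```text
{'time_s': 3.15, 'ee_pos': array([ 0.5529354 , -0.04812971,  0.34120268]), 'wrist_force': array([ 0.84579695, -1.00566237,  0.06932999]), 'moment': array([0.05057792, 0.02286721, 0.02699598])}
```

View pics/w2.png

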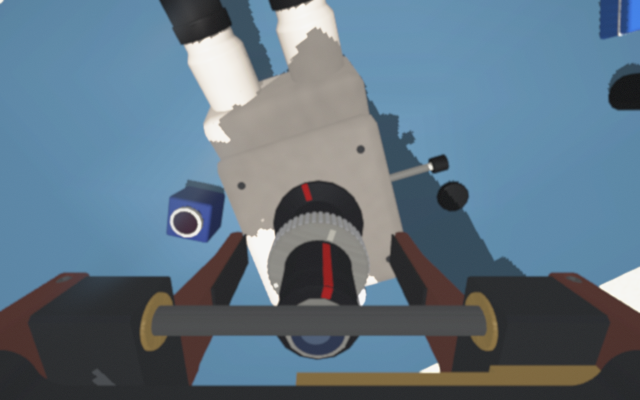

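The fingers straddle the ring, which is centred at about column 320. The port mark is at (307,192), the barrel line at (327,270) and the ring mark at (331,235). Now I'll grip.

{"fn": "arm_command", "kwargs": {"increments": [0, 0, 0.002, 0, -1, 0, 0, 0.002, 0, -1, 0, 0, 0.002, 0, -1, 0, 0, 0.002, 0, -1, 0, 0, 0.002, 0, -1, 0, 0, 0.002, 0, -1], "newtons": 25}}

```text
time_s: 3.7
ee_pos: [0.5528, -0.0477, 0.3389]
orientation: [-0.0, 0.959, -0.284, 0.0]
wrist_force: [1.7, 2.8, 0.2]
gripper_width: 0.056
grip_force: 25.0
```

{"fn": "arm_command", "kwargs": {"increments": [0, 0, 0, 0, -1, 0, 0, 0, 0, -1, 0, 0, 0, 0, -1, 0, 0, 0, 0, -1]}}

```text
time_s: 4.03
ee_pos: [0.5528, -0.0477, 0.3388]
orientation: [-0.0, 0.959, -0.283, 0.0]
wrist_force: [2.7, 2.5, 0.4]
gripper_width: 0.056
grip_force: 25.0
```

```bash
cat >> h.py <<'E'
def st():
    s=manip.observe(); q=s['orientation']; print('t',s['time_s'],'p',s['ee_pos'].round(4),'h',round(2*np.arctan2(q[2],q[1]),4),'F',s['wrist_force'].round(2),'M',s['moment'].round(3),'w',round(s['gripper_width'],4),round(s['grip_force'],1),'j7',s['joint_pos'][6].round(2))
def look(name):
    s=manip.observe(); p,d=save('wrist',name); im=p.astype(int)
    m=((im[:,:,0]>im[:,:,1]+40)&(im[:,:,0]>im[:,:,2]+40)).astype(np.uint8); m[:150]=0;m[306:]=0;m[:,:250]=0;m[:,395:]=0
    n,l,t,c=cv2.connectedComponentsWithStats(m)
    for i in range(1,n):
        if t[i,4]>10: print('red',c[i].round(1),t[i])
E
python3 -c "
from h import *
st(); look('w3'); st()"
```

```text
t 4.0333 p [ 0.5528 -0.0477  0.3388] h -0.5748 F [2.75 2.55 0.45] M [ 0.604 -0.512 -0.012] w 0.056 25.0 j7 -2.27
red [306.7 192.4] [301 184  12  18 129]
red [327.8 274.2] [322 244  13  58 565]
t 4.0833 p [ 0.5528 -0.0477  0.3388] h -0.5748 F [3.18 3.69 0.09] M [ 0.636 -0.494 -0.043] w 0.0557 25.0 j7 -2.27
```

Gripped with little side force. First I'll turn counter-clockwise part of the way while the adapter is free, and check.

{"fn": "arm_command", "kwargs": {"increments": [0, -0.0004, 0, -0.06, -1, 0, -0.0004, 0, -0.12, -1, 0, -0.0004, 0, -0.18, -1, 0, -0.0004, 0, -0.24, -1, 0, -0.0004, 0, -0.3, -1, 0, -0.0004, 0, -0.3, -1]}}

```text
time_s: 4.58
ee_pos: [0.5529, -0.0476, 0.3387]
orientation: [-0.0, 0.991, -0.136, 0.0]
wrist_force: [1.7, 3.1, 1.2]
gripper_width: 0.0554
grip_force: 25.0
```

```bash
python3 -c "
from h import *
st(); look('w4')"
```

```text
t 4.5833 p [ 0.5529 -0.0476  0.3387] h -0.2724 F [1.69 3.1  1.16] M [ 0.601 -0.425  0.067] w 0.0554 25.0 j7 -2.0
red [319.  190.5] [316 182   7  18 124]
red [327.8 274.1] [322 244  13  58 563]
```

The barrel came round with the ring: its line is at the same pixel. The port mark is now at column 319, so about 0.25 rad remains. Now I'll press in steps to feel the rim.

{"fn": "arm_command", "kwargs": {"increments": [0, 0, 0.0005, 0, -1, 0, 0, 0.001, 0, -1, 0, 0, 0.001, 0, -1]}}

```text
time_s: 4.88
ee_pos: [0.5529, -0.0475, 0.3377]
orientation: [-0.0, 0.99, -0.138, 0.0]
wrist_force: [2.0, 2.7, 1.4]
gripper_width: 0.0554
grip_force: 25.0
```

{"fn": "arm_command", "kwargs": {"increments": [0, 0, 0.0005, 0, -1, 0, 0, 0.001, 0, -1, 0, 0, 0.001, 0, -1]}}

```text
time_s: 5.13
ee_pos: [0.5529, -0.0475, 0.3367]
orientation: [-0.0, 0.991, -0.137, 0.0]
wrist_force: [2.5, 3.8, 1.7]
gripper_width: 0.056
grip_force: 25.0
```

{"fn": "arm_command", "kwargs": {"increments": [0, 0, 0.0005, 0, -1, 0, 0, 0.001, 0, -1, 0, 0, 0.001, 0, -1]}}

```text
time_s: 5.38
ee_pos: [0.5529, -0.0476, 0.3357]
orientation: [-0.0, 0.991, -0.137, 0.0]
wrist_force: [1.9, 3.7, 2.5]
gripper_width: 0.0559
grip_force: 25.0
```

{"fn": "arm_command", "kwargs": {"increments": [0, 0, 0.0005, 0, -1, 0, 0, 0.001, 0, -1, 0, 0, 0.001, 0, -1]}}

```text
time_s: 5.63
ee_pos: [0.5529, -0.0476, 0.3347]
orientation: [-0.0, 0.991, -0.137, 0.0]
wrist_force: [1.5, 4.7, 3.9]
gripper_width: 0.0555
grip_force: 25.0
```

{"fn": "arm_command", "kwargs": {"increments": [0, 0, 0.0005, 0, -1, 0, 0, 0.001, 0, -1, 0, 0, 0.001, 0, -1]}}

```text
time_s: 5.88
ee_pos: [0.5529, -0.0476, 0.3342]
orientation: [-0.0, 0.991, -0.137, 0.0]
wrist_force: [0.7, 4.5, 7.4]
gripper_width: 0.0556
grip_force: 25.0
```

Rim contact is felt at TCP z ≈ 0.3345, so home is expected near 0.328. Now I'll turn counter-clockwise under light press until the key drops.

{"fn": "arm_command", "kwargs": {"increments": [0, 0, 0, -0.04, -1, 0, 0, 0, -0.08, -1, 0, 0, 0, -0.12, -1, 0, 0, 0, -0.16, -1, 0, 0, 0, -0.16, -1]}}

```text
time_s: 6.3
ee_pos: [0.5529, -0.0475, 0.3342]
orientation: [-0.0, 0.998, -0.056, 0.0]
wrist_force: [1.3, 4.9, 7.3]
gripper_width: 0.0557
grip_force: 25.0
```

```bash
python3 -c "
from h import *
st(); look('w5')"
```

```text
t 6.3 p [ 0.5529 -0.0475  0.3342] h -0.1125 F [1.25 4.93 7.25] M [ 0.998 -0.322  0.012] w 0.0557 25.0 j7 -1.86
red [325. 193.] [321 184   9  19 133]
red [331.2 275.2] [325 245  14  59 558]
```

{"fn": "arm_command", "kwargs": {"increments": [0, 0, 0, -0.03, -1, 0, 0, 0, -0.06, -1, 0, 0, 0, -0.06, -1]}}

```text
time_s: 6.6
ee_pos: [0.5529, -0.0475, 0.3339]
orientation: [-0.0, 1.0, -0.027, 0.0]
wrist_force: [2.5, 4.1, 3.6]
gripper_width: 0.0556
grip_force: 25.0
```

```bash
python3 -c "
from h import *
st(); look('w6')"
```

```text
t 6.6 p [ 0.5529 -0.0475  0.3339] h -0.053 F [2.54 4.08 3.6 ] M [ 0.949 -0.492  0.013] w 0.0556 25.0 j7 -1.8
red [327.5 193.2] [323 184  10  19 132]
red [331.1 275.1] [325 245  13  59 553]
```

{"fn": "arm_command", "kwargs": {"increments": [0, 0, 0, -0.03, -1, 0, 0, 0, -0.06, -1, 0, 0, 0, -0.06, -1]}}

```text
time_s: 6.9
ee_pos: [0.5529, -0.0475, 0.3338]
orientation: [-0.0, 1.0, 0.003, 0.0]
wrist_force: [3.3, 4.4, 4.1]
gripper_width: 0.0557
grip_force: 25.0
```

```bash
python3 -c "
from h import *
st(); look('w7')"
```

```text
t 6.9 p [ 0.5529 -0.0475  0.3338] h 0.007 F [3.31 4.35 4.1 ] M [ 1.006 -0.573  0.073] w 0.0557 25.0 j7 -1.75
red [329.8 194.1] [325 185  11  19 133]
red [331.1 275.1] [325 245  13  59 554]
```

The press force dropped to the spring value, so the key is in the notch. I'll press slightly deeper and keep turning to bring the ring to its open stop.

{"fn": "arm_command", "kwargs": {"increments": [0, 0, 0.0004, 0, -1, 0, 0, 0.0004, -0.03, -1, 0, 0, 0.0004, -0.06, -1, 0, 0, 0.0004, -0.06, -1]}}

```text
time_s: 7.28
ee_pos: [0.5529, -0.0474, 0.3334]
orientation: [-0.0, 0.999, 0.034, 0.0]
wrist_force: [2.3, 5.7, 5.0]
gripper_width: 0.056
grip_force: 25.0
```

```bash
python3 -c "
from h import *
st(); look('w8')"
```

```text
t 7.2833 p [ 0.5529 -0.0474  0.3334] h 0.0671 F [2.3  5.75 5.  ] M [ 1.055 -0.536  0.003] w 0.056 25.0 j7 -1.7
red [332.2 194.9] [327 186  12  19 134]
red [331.1 275.1] [325 245  13  59 554]
```

{"fn": "arm_command", "kwargs": {"increments": [0, 0, 0, -0.03, -1, 0, 0, 0, -0.06, -1, 0, 0, 0, -0.06, -1]}}

```text
time_s: 7.58
ee_pos: [0.5529, -0.0474, 0.3334]
orientation: [-0.0, 0.998, 0.063, 0.0]
wrist_force: [2.5, 5.0, 3.7]
gripper_width: 0.0557
grip_force: 25.0
```

```bash
python3 -c "
from h import *
st(); look('w9')"
```

```text
t 7.5833 p [ 0.5529 -0.0474  0.3334] h 0.1269 F [2.54 4.99 3.72] M [ 1.079 -0.571 -0.034] w 0.0557 25.0 j7 -1.64
red [334.5 195.7] [329 187  13  19 130]
red [331.2 275.1] [325 245  14  58 556]
```

```bash
cat > ang.py <<'E'
from h import *
def angles(pic,ax,h_now,zt=.122):
    ci=manip.camera_info('wrist'); T=np.linalg.inv(ci['world_to_cam']); o=T[:3,3]
    im=cv2.imread(f'pics/{pic}.png')[:,:,::-1].astype(int)
    m=((im[:,:,0]>im[:,:,1]+40)&(im[:,:,0]>im[:,:,2]+40)); m[:150]=0;m[306:]=0;m[:,:250]=0;m[:,395:]=0
    vs,us=np.where(m); A=[];B=[]
    for u,v in zip(us,vs):
        r=T[:3,:3]@np.array([(u-ci['cx'])/ci['fx'],(v-ci['cy'])/ci['fy'],1])
        if v<220: p=o+r*(zt-o[2])/r[2]; A.append(p[:2]-ax)
        elif v<290:
            d=o[:2]-ax; a=r[:2]@r[:2]; b=d@r[:2]; c=d@d-.018**2; q=b*b-a*c
            if q>0: B.append((d+r[:2]*(-b-q**.5)/a))
    A=np.mean(A,0);B=np.mean(B,0); f=lambda w:np.arctan2(w[1],w[0])-h_now
    return f(A),f(B),np.hypot(*A),np.hypot(*B)
if __name__=='__main__':
    s=manip.observe(); q=s['orientation']; h=2*np.arctan2(q[2],q[1])
    for ax in ([.5529,-.0475],[.5525,-.0475],[.5529,-.0465]):
      print(ax)
      for p,ph in (('w3',-.5748),('w4',-.2724),('w5',-.1125),('w6',-.053),('w7',.007),('w8',.0671),('w9',.1269)):
        a,b,ra,rb=angles(p,np.array(ax),h); print(p,'port rel',round(a,3),'abs',round(a+ph,3),'barrel rel',round(b,3),'abs',round(b+ph,3),'joint',round(a-b,3),ra.round(4),rb.round(4))
E
python3 ang.py
python3 - <<'E'
import cv2
cv2.imwrite('pics/w9c.png',cv2.resize(cv2.imread('pics/w9.png')[160:360,220:430],None,fx=2.8,fy=2.8,interpolation=cv2.INTER_CUBIC))
E
```

```text
[0.5529, -0.0475]
w3 port rel 0.277 abs -0.297 barrel rel -0.236 abs -0.811 joint 0.514 0.0289 0.018
w4 port rel -0.016 abs -0.289 barrel rel -0.236 abs -0.508 joint 0.219 0.0291 0.018
w5 port rel -0.169 abs -0.281 barrel rel -0.32 abs -0.433 joint 0.151 0.0278 0.018
w6 port rel -0.229 abs -0.282 barrel rel -0.318 abs -0.371 joint 0.089 0.0279 0.018
w7 port rel -0.291 abs -0.284 barrel rel -0.319 abs -0.312 joint 0.028 0.0277 0.018
w8 port rel -0.353 abs -0.286 barrel rel -0.319 abs -0.252 joint -0.034 0.0277 0.018
w9 port rel -0.414 abs -0.287 barrel rel -0.322 abs -0.195 joint -0.092 0.0278 0.018
[0.5525, -0.0475]
w3 port rel 0.272 abs -0.303 barrel rel -0.241 abs -0.816 joint 0.513 0.0292 0.018
w4 port rel -0.018 abs -0.29 barrel rel -0.24 abs -0.513 joint 0.222 0.0295 0.018
w5 port rel -0.168 abs -0.281 barrel rel -0.325 abs -0.438 joint 0.157 0.0282 0.018
w6 port rel -0.228 abs -0.281 barrel rel -0.324 abs -0.377 joint 0.096 0.0283 0.018
w7 port rel -0.289 abs -0.282 barrel rel -0.324 abs -0.317 joint 0.035 0.0281 0.018
w8 port rel -0.35 abs -0.283 barrel rel -0.324 abs -0.257 joint -0.026 0.0281 0.018
w9 port rel -0.41 abs -0.283 barrel rel -0.327 abs -0.2 joint -0.083 0.0281 0.018
[0.5529, -0.0465]
w3 port rel 0.245 abs -0.33 barrel rel -0.294 abs -0.869 joint 0.539 0.0285 0.018
w4 port rel -0.051 abs -0.323 barrel rel -0.294 abs -0.566 joint 0.243 0.029 0.018
w5 port rel -0.205 abs -0.317 barrel rel -0.38 abs -0.493 joint 0.176 0.0278 0.018
w6 port rel -0.265 abs -0.318 barrel rel -0.379 abs -0.432 joint 0.114 0.028 0.018
w7 port rel -0.327 abs -0.32 barrel rel -0.379 abs -0.372 joint 0.052 0.0279 0.018
w8 port rel -0.388 abs -0.321 barrel rel -0.379 abs -0.312 joint -0.009 0.0279 0.018
w9 port rel -0.448 abs -0.321 barrel rel -0.382 abs -0.255 joint -0.066 0.0281 0.018
```

View pics/w9c.png

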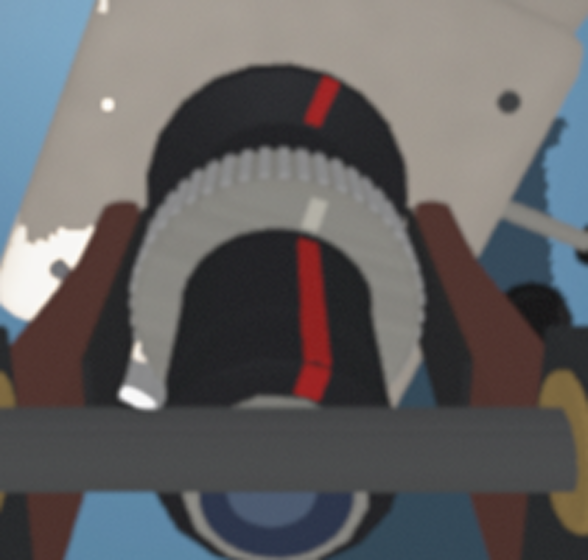

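{"fn": "arm_command", "kwargs": {"increments": [0, 0, 0.0005, 0, -1, 0, 0, 0.0005, 0, -1, 0, 0, 0.0005, 0, -1]}}

```text
time_s: 7.88
ee_pos: [0.5529, -0.0474, 0.3331]
orientation: [-0.0, 0.998, 0.062, 0.0]
wrist_force: [2.9, 4.9, 6.1]
gripper_width: 0.056
grip_force: 25.0
```

```bash
python3 -c "
from h import *
st()"
```

```text
t 7.8833 p [ 0.5529 -0.0474  0.3331] h 0.125 F [2.92 4.94 6.14] M [ 1.023 -0.468  0.036] w 0.056 25.0 j7 -1.64
```

{"fn": "arm_command", "kwargs": {"increments": [0, 0, 0.0005, 0, -1, 0, 0, 0.0005, 0, -1, 0, 0, 0.0005, 0, -1]}}

```text
time_s: 8.13
ee_pos: [0.5529, -0.0474, 0.3326]
orientation: [-0.0, 0.998, 0.062, 0.0]
wrist_force: [2.3, 5.0, 6.0]
gripper_width: 0.0557
grip_force: 25.0
```

```bash
python3 -c "
from h import *
st()"
```

```text
t 8.1333 p [ 0.5529 -0.0474  0.3326] h 0.125 F [2.31 4.95 5.98] M [ 1.071 -0.473 -0.012] w 0.0557 25.0 j7 -1.64
```

Run:
```python
from h import *
look('w10'); st()
# vertical drift of ring/barrel relative to hand: phase correlation on barrel patch
def g(n): return cv2.imread(f'pics/{n}.png',0)[236:304,296:345].astype(np.float32)
w=cv2.createHanningWindow((49,68),cv2.CV_32F)
for a,b in (('w3','w4'),('w5','w6'),('w6','w7'),('w7','w8'),('w8','w9'),('w9','w10')): print(a,b,cv2.phaseCorrelate(g(a),g(b),w))
```

```text
red [334.4 196.1] [329 187  13  19 131]
red [331.2 275.2] [325 245  14  59 556]
t 8.1833 p [ 0.5529 -0.0474  0.3326] h 0.125 F [1.92 4.72 5.82] M [ 1.047 -0.433 -0.058] w 0.0555 25.0 j7 -1.64
w3 w4 ((-0.026371837955643684, -0.037771001148918515), 1.0246556340323554)
w5 w6 ((-0.10144273918444213, -0.011938442662625448), 1.0213010602527195)
w6 w7 ((0.1794071574735021, 0.1704118915993149), 1.045800232887268)
w7 w8 ((-0.08346128277662146, -0.007256929765716791), 0.986325593524509)
w8 w9 ((0.22573157678663236, 0.15413528207431426), 1.0773197915818957)
w9 w10 ((0.17276780585838836, 0.09859231350078801), 1.0236345524258084)
```

{"fn": "arm_command", "kwargs": {"increments": [0, 0, 0.0005, 0, -1, 0, 0, 0.0005, 0, -1, 0, 0, 0.0005, 0, -1]}}

```text
time_s: 8.43
ee_pos: [0.5529, -0.0474, 0.3322]
orientation: [-0.0, 0.998, 0.062, 0.0]
wrist_force: [1.7, 4.6, 7.3]
gripper_width: 0.0557
grip_force: 25.0
```

```bash
python3 -c "
from h import *
st()"
```

```text
t 8.4333 p [ 0.5529 -0.0474  0.3322] h 0.125 F [1.67 4.61 7.32] M [ 0.994 -0.356 -0.083] w 0.0557 25.0 j7 -1.64
```

{"fn": "arm_command", "kwargs": {"increments": [0, 0, 0.0005, 0, -1, 0, 0, 0.0005, 0, -1, 0, 0, 0.0005, 0, -1]}}

```text
time_s: 8.68
ee_pos: [0.5529, -0.0473, 0.3318]
orientation: [-0.0, 0.998, 0.062, 0.0]
wrist_force: [2.2, 4.7, 6.3]
gripper_width: 0.0558
grip_force: 25.0
```

```bash
python3 -c "
from h import *
st();look('w11')
def g(n): return cv2.imread(f'pics/{n}.png',0)[236:304,296:345].astype(np.float32)
w=cv2.createHanningWindow((49,68),cv2.CV_32F)
print(cv2.phaseCorrelate(g('w9'),g('w11'),w))
"
```

```text
t 8.6833 p [ 0.5529 -0.0473  0.3318] h 0.125 F [2.16 4.73 6.26] M [ 1.018 -0.29  -0.095] w 0.0558 25.0 j7 -1.64
red [334.5 196.4] [329 188  13  18 132]
red [331.3 275.3] [325 245  14  59 559]
((0.21417578491849554, 0.07577015804019283), 1.0391940151320564)
```

No slip between fingers and ring, and the adapter goes down freely past the height where the lugs would meet the tabs. The key and lugs are therefore in their slots, so I'll continue gently down to home.

{"fn": "arm_command", "kwargs": {"increments": [0, 0, 0.0007, 0, -1, 0, 0, 0.0014, 0, -1, 0, 0, 0.002, 0, -1, 0, 0, 0.002, 0, -1]}}

```text
time_s: 9.07
ee_pos: [0.5529, -0.0473, 0.33]
orientation: [-0.0, 0.998, 0.062, 0.0]
wrist_force: [0.6, 4.9, 8.8]
gripper_width: 0.0559
grip_force: 25.0
```

{"fn": "arm_command", "kwargs": {"increments": [0, 0, 0.0005, 0, -1, 0, 0, 0.001, 0, -1, 0, 0, 0.001, 0, -1]}}

```text
time_s: 9.32
ee_pos: [0.5529, -0.0473, 0.3292]
orientation: [-0.0, 0.998, 0.062, 0.001]
wrist_force: [0.3, 4.9, 10.2]
gripper_width: 0.0561
grip_force: 25.0
```

{"fn": "arm_command", "kwargs": {"increments": [0, 0, 0.0005, 0, -1, 0, 0, 0.001, 0, -1, 0, 0, 0.001, 0, -1]}}

```text
time_s: 9.57
ee_pos: [0.5529, -0.0473, 0.3283]
orientation: [-0.0, 0.998, 0.062, 0.001]
wrist_force: [0.4, 4.5, 11.9]
gripper_width: 0.056
grip_force: 25.0
```

```bash
python3 -c "
from h import *
st();look('w12')
from ang import angles
s=manip.observe(); q=s['orientation']; h=2*np.arctan2(q[2],q[1])
print(angles('w12',s['ee_pos'][:2],h))
"
```

```text
t 9.5667 p [ 0.5529 -0.0473  0.3283] h 0.1247 F [ 0.35  4.5  11.87] M [ 1.083 -0.002 -0.178] w 0.056 25.0 j7 -1.65
red [334.7 198.1] [329 189  13  19 139]
red [331.4 275.4] [325 245  14  59 566]
(np.float64(-0.4173067163309529), np.float64(-0.3312639250056419), np.float64(0.02768037795226903), np.float64(0.017954346064713616))
```

Mz shows the key pressing on the counter-clockwise side of the notch. I'll ease back clockwise 0.04 rad and press on.

{"fn": "arm_command", "kwargs": {"increments": [0, 0, 0, 0.02, -1, 0, 0, 0, 0.04, -1, 0, 0, 0, 0.04, -1]}}

```text
time_s: 9.87
ee_pos: [0.5529, -0.0474, 0.328]
orientation: [-0.0, 0.999, 0.042, 0.0]
wrist_force: [1.7, 4.8, 8.6]
gripper_width: 0.0555
grip_force: 25.0
```

```bash
python3 -c "
from h import *
st()"
```

```text
t 9.8667 p [ 0.5529 -0.0474  0.328 ] h 0.0838 F [1.69 4.84 8.6 ] M [ 1.07  -0.2   -0.015] w 0.0555 25.0 j7 -1.68
```

{"fn": "arm_command", "kwargs": {"increments": [0, 0, 0.0005, 0, -1, 0, 0, 0.001, 0, -1, 0, 0, 0.001, 0, -1]}}

```text
time_s: 10.12
ee_pos: [0.5529, -0.0473, 0.3279]
orientation: [0.0, 0.999, 0.042, 0.001]
wrist_force: [-2.1, 4.5, 16.4]
gripper_width: 0.0554
grip_force: 25.0
```

```bash
python3 -c "
from h import *
st()"
```

```text
t 10.1167 p [ 0.5529 -0.0473  0.3279] h 0.085 F [-2.09  4.54 16.35] M [ 1.018  0.52  -0.019] w 0.0554 25.0 j7 -1.68
```

Firm seat contact at z ≈ 0.328, with about 7 N on the seat. The adapter is home with its ring open. I'll hold the press and turn the ring clockwise.

{"fn": "arm_command", "kwargs": {"increments": [0, 0, 0, 0, -1, 0, 0, 0, 0.05, -1, 0, 0, 0, 0.1, -1, 0, 0, 0, 0.15, -1, 0, 0, 0, 0.2, -1, 0, 0, 0, 0.25, -1, 0, 0, 0, 0.3, -1, 0, 0, 0, 0.3, -1]}}

```text
time_s: 10.78
ee_pos: [0.5529, -0.0474, 0.3279]
orientation: [0.0, 0.994, -0.109, 0.001]
wrist_force: [-1.9, 4.8, 16.4]
gripper_width: 0.0557
grip_force: 25.0
```

```bash
python3 -c "
from h import *
st();look('w13')
from ang import angles
s=manip.observe(); q=s['orientation']; h=2*np.arctan2(q[2],q[1])
print(angles('w13',s['ee_pos'][:2],h))
"
```

```text
t 10.7833 p [ 0.5529 -0.0474  0.3279] h -0.2182 F [-1.87  4.82 16.35] M [ 0.925  0.443 -0.008] w 0.0557 25.0 j7 -1.96
red [320.8 195.2] [317 186   8  19 137]
red [323.2 273.8] [318 244  11  58 547]
(np.float64(-0.06727241823519917), np.float64(-0.1329632292309134), np.float64(0.02764446197936195), np.float64(0.017963055760358268))
```

The barrel stopped on its key while the ring turned on, and the seat press is unchanged. Continuing.

{"fn": "arm_command", "kwargs": {"increments": [0, 0, 0, 0.06, -1, 0, 0, 0, 0.12, -1, 0, 0, 0, 0.18, -1, 0, 0, 0, 0.24, -1, 0, 0, 0, 0.3, -1, 0, 0, 0, 0.36, -1, 0, 0, 0, 0.42, -1, 0, 0, 0, 0.42, -1]}}

```text
time_s: 11.5
ee_pos: [0.5528, -0.0476, 0.3279]
orientation: [0.0, 0.949, -0.314, 0.001]
wrist_force: [-3.2, 3.8, 16.0]
gripper_width: 0.0556
grip_force: 25.0
```

```bash
python3 -c "
from h import *
st();look('w14')
from ang import angles
s=manip.observe(); q=s['orientation']; h=2*np.arctan2(q[2],q[1])
print(angles('w14',s['ee_pos'][:2],h))
"
```

```text
t 11.5 p [ 0.5528 -0.0476  0.3279] h -0.639 F [-3.16  3.84 16.01] M [ 0.858  0.462 -0.086] w 0.0556 25.0 j7 -2.34
red [303.5 197.7] [298 188  12  20 141]
red [305.6 275.4] [299 245  14  59 570]
(np.float64(0.3645466498160829), np.float64(0.29374736293876047), np.float64(0.027701385998059467), np.float64(0.017955177847385158))
```

{"fn": "arm_command", "kwargs": {"increments": [0, 0, 0, 0.05, -1, 0, 0, 0, 0.1, -1, 0, 0, 0, 0.15, -1, 0, 0, 0, 0.2, -1, 0, 0, 0, 0.25, -1, 0, 0, 0, 0.25, -1]}}

```text
time_s: 12.05
ee_pos: [0.5528, -0.0477, 0.3278]
orientation: [0.0, 0.903, -0.43, 0.001]
wrist_force: [-1.9, 4.1, 15.5]
gripper_width: 0.0561
grip_force: 25.0
```

```bash
python3 -c "
from h import *
st()"
```

```text
t 12.05 p [ 0.5528 -0.0477  0.3278] h -0.8884 F [-1.91  4.13 15.49] M [ 0.825  0.521 -0.046] w 0.0561 25.0 j7 -2.56
```

{"fn": "arm_command", "kwargs": {"increments": [0, 0, 0, 0.025, -1, 0, 0, 0, 0.05, -1, 0, 0, 0, 0.05, -1]}}

```text
time_s: 12.3
ee_pos: [0.5528, -0.0477, 0.3278]
orientation: [0.0, 0.892, -0.451, 0.001]
wrist_force: [-3.7, 3.7, 16.3]
gripper_width: 0.0555
grip_force: 25.0
```

```bash
python3 -c "
from h import *
st()"
```

```text
t 12.3 p [ 0.5528 -0.0477  0.3278] h -0.9368 F [-3.68  3.67 16.26] M [ 0.924  0.516 -0.015] w 0.0555 25.0 j7 -2.61
```

{"fn": "arm_command", "kwargs": {"increments": [0, 0, 0, 0.02, -1, 0, 0, 0, 0.03, -1, 0, 0, 0, 0.03, -1]}}

```text
time_s: 12.55
ee_pos: [0.5528, -0.0477, 0.3278]
orientation: [0.0, 0.886, -0.464, 0.001]
wrist_force: [-3.4, 2.7, 16.3]
gripper_width: 0.0557
grip_force: 25.0
```

```bash
python3 -c "
from h import *
st()"
```

```text
t 12.55 p [ 0.5528 -0.0477  0.3278] h -0.966 F [-3.37  2.7  16.3 ] M [0.832 0.551 0.022] w 0.0557 25.0 j7 -2.63
```

{"fn": "arm_command", "kwargs": {"increments": [0, 0, 0, 0.02, -1, 0, 0, 0, 0.03, -1, 0, 0, 0, 0.03, -1]}}

```text
time_s: 12.8
ee_pos: [0.5527, -0.0477, 0.3278]
orientation: [0.0, 0.879, -0.478, 0.001]
wrist_force: [-3.7, 3.2, 16.6]
gripper_width: 0.0558
grip_force: 25.0
```

```bash
python3 -c "
from h import *
st();look('w15')
from ang import angles
s=manip.observe(); q=s['orientation']; h=2*np.arctan2(q[2],q[1])
print(angles('w15',s['ee_pos'][:2],h))"
```

```text
t 12.8 p [ 0.5527 -0.0477  0.3278] h -0.9957 F [-3.68  3.2  16.58] M [0.832 0.596 0.114] w 0.0558 25.0 j7 -2.66
red [291.1 204.9] [283 197  17  17 146]
red [292.9 280.8] [285 250  16  56 506]
(np.float64(0.7268487237369985), np.float64(0.6444356766657293), np.float64(0.0278321204741461), np.float64(0.01793564633355831))
```

Ring ≈ 0.98 and the moment is beginning to rise. A little further, to feel the stop.

{"fn": "arm_command", "kwargs": {"increments": [0, 0, 0, 0.02, -1, 0, 0, 0, 0.02, -1, 0, 0, 0, 0.02, -1]}}

```text
time_s: 13.1
ee_pos: [0.5527, -0.0477, 0.3278]
orientation: [0.0, 0.874, -0.486, 0.001]
wrist_force: [-2.5, 4.3, 17.1]
gripper_width: 0.0559
grip_force: 25.0
```

```bash
python3 -c "
from h import *
st()"
```

```text
t 13.1 p [ 0.5527 -0.0477  0.3278] h -1.0148 F [-2.54  4.32 17.06] M [0.885 0.612 0.258] w 0.0559 25.0 j7 -2.68
```

{"fn": "arm_command", "kwargs": {"increments": [0, 0, 0, 0.02, -1, 0, 0, 0, 0.02, -1, 0, 0, 0, 0.02, -1]}}

```text
time_s: 13.35
ee_pos: [0.5527, -0.0477, 0.3278]
orientation: [0.0, 0.869, -0.494, 0.001]
wrist_force: [-1.7, 3.8, 16.5]
gripper_width: 0.0556
grip_force: 25.0
```

```bash
python3 -c "
from h import *
st()"
```

```text
t 13.35 p [ 0.5527 -0.0477  0.3278] h -1.0343 F [-1.69  3.8  16.52] M [0.858 0.562 0.469] w 0.0556 25.0 j7 -2.7
```

The stop is felt at 0.47 N·m. I'll unload the twist, ease the press, open, and rise.

{"fn": "arm_command", "kwargs": {"increments": [0, 0, 0, -0.02, -1, 0, 0, 0, -0.03, -1, 0, 0, -0.0006, -0.03, -1, 0, 0, -0.0011, -0.03, -1]}}

```text
time_s: 13.68
ee_pos: [0.5527, -0.0477, 0.328]
orientation: [0.0, 0.876, -0.481, 0.0]
wrist_force: [2.2, 3.5, 4.2]
gripper_width: 0.056
grip_force: 25.0
```

{"fn": "arm_command", "kwargs": {"increments": [0, 0, 0, 0, 1, 0, 0, 0, 0, 1, 0, 0, 0, 0, 1, 0, 0, 0, 0, 1, 0, 0, 0, 0, 1, 0, 0, 0, 0, 1]}}

```text
time_s: 14.18
ee_pos: [0.5526, -0.048, 0.327]
orientation: [0.0, 0.876, -0.482, -0.0]
wrist_force: [0.3, 0.4, 0.8]
gripper_width: 0.0873
grip_force: 0.0
```

```bash
python3 -c "
from h import *
st();look('w16')
from ang import angles
s=manip.observe(); q=s['orientation']; h=2*np.arctan2(q[2],q[1])
print(angles('w16',s['ee_pos'][:2],h))
cv2.imwrite('pics/w16c.png',cv2.resize(cv2.imread('pics/w16.png')[160:360,190:430],None,fx=2.8,fy=2.8,interpolation=cv2.INTER_CUBIC))"
```

```text
t 14.1833 p [ 0.5526 -0.048   0.327 ] h -1.0054 F [0.29 0.41 0.78] M [0.051 0.    0.049] w 0.0873 0.0 j7 -2.67
red [290.  205.7] [282 197  17  18 145]
red [290.6 281.2] [283 252  16  54 466]
(np.float64(0.7512475771626739), np.float64(0.6936380305801586), np.float64(0.027763910577897854), np.float64(0.01792777003537928))
```

View pics/w16c.png

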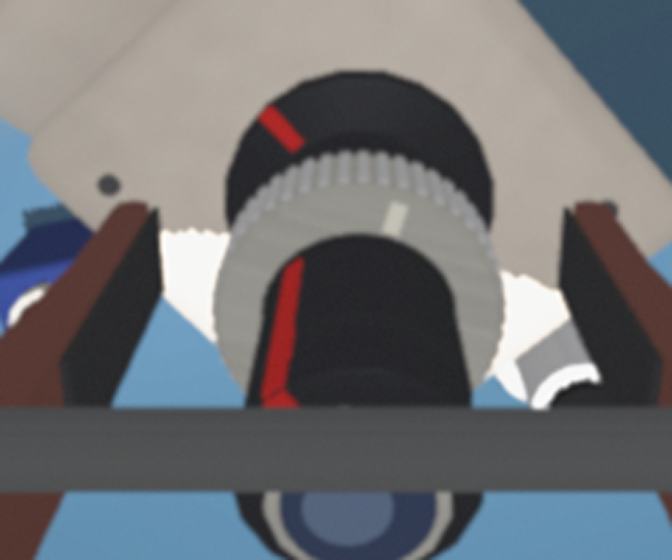

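The hand is open. The ring mark is at (395,220) in the crop, about 1 rad clockwise of the red line, and the red line is aligned with the port mark. Now I'll withdraw straight up.

{"fn": "arm_command", "kwargs": {"increments": [0, 0, -0.01, 0, 1, 0, 0, -0.03, 0, 1, 0, 0, -0.05, 0, 1, 0, 0, -0.075, 0, 1, 0, 0, -0.1, 0, 1, 0, 0, -0.125, 0, 1, 0, 0, -0.14, 0, 1, 0, 0, -0.14, 0, 1]}}

```text
time_s: 14.9
ee_pos: [0.5532, -0.0476, 0.4719]
orientation: [-0.001, 0.876, -0.482, 0.003]
wrist_force: [0.0, -1.0, -0.8]
gripper_width: 0.0879
grip_force: 0.0
```

{"fn": "arm_command", "kwargs": {"increments": [0, 0, 0, 0, 1, 0, 0, 0, 0, 1]}}

```text
time_s: 15.07
ee_pos: [0.5524, -0.0477, 0.4667]
orientation: [0.0, 0.876, -0.482, -0.0]
wrist_force: [-0.2, -0.3, -0.4]
gripper_width: 0.088
grip_force: 0.0
```

Run:
```python
from h import *
st(); ci=manip.camera_info('wrist'); p,d=save('wrist','w17')
def red(ci,im,box):
    im=im.astype(int); m=((im[:,:,0]>im[:,:,1]+35)&(im[:,:,0]>im[:,:,2]+35)).astype(np.uint8)
    k=np.zeros_like(m); k[box[2]:box[3],box[0]:box[1]]=1; n,l,t,c=cv2.connectedComponentsWithStats(m*k)
    return [(c[i],t[i]) for i in range(1,n) if t[i,4]>8]
for c,t in red(ci,p,(270,365,130,240)): print(c,t,ray_plane(ci,*c,.122),ray_plane(ci,*c,.218))
# height of barrel top from depth around lens
T=np.linalg.inv(ci['world_to_cam'])
q=ci['world_to_cam']@[.5527,-.0477,.218,1]; u=int(q[0]/q[2]*ci['fx']+ci['cx']); v=int(q[1]/q[2]*ci['fy']+ci['cy'])
z=np.median(d[v-3:v+4,u-3:u+4]); print(u,v,(T@[(u-ci['cx'])/ci['fx']*z,(v-ci['cy'])/ci['fy']*z,z,1])[:3])
d1=np.load('pics/w1.npy'); c1=np.load('pics/w1ci.npy',allow_pickle=True).item(); T1=np.linalg.inv(c1['world_to_cam']); z=np.median(d1[204:211,313:320]); print('before',(T1@[(316-c1['cx'])/c1['fx']*z,(207-c1['cy'])/c1['fy']*z,z,1])[:3])
```

```text
t 15.0667 p [ 0.5524 -0.0477  0.4667] h -1.0051 F [-0.21 -0.3  -0.44] M [ 0.085 -0.032  0.024] w 0.088 0.0 j7 -2.63
[301.34146341 166.70731707] [298 163   8   9  41] [ 0.5799244  -0.05530587  0.122     ] [ 0.58452612 -0.07324974  0.218     ]
[305.6        193.50666667] [303 185   7  17  75] [ 0.55929424 -0.03105654  0.122     ] [ 0.56998906 -0.05616244  0.218     ]
317 212 [ 0.55393086 -0.04831284  0.22039538]
before [ 0.55302454 -0.04728584  0.23040321]
```

The barrel stays about 10 mm lower than at the start, so it is locked down, and its line is on the mark. Handing in.

```bash
python3 -c "
from station import manip
print(manip.hand_in())"
```

```text
the job is handed in; nothing more can be done
None
```

I handed the job in at about 15 s: the adapter is seated home on its mark, its lock ring is turned clockwise to the stop (felt at about 0.47 N·m), and the gripper is open and clear. The hand-in call returned no verdict.

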